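Refit hinge pin and keyed knob of a chocolate tempering machine, hold the knob in

TASK

The chocolate tempering machine has just been washed. First take the headed pin out of its parking hole and push it down through the scraper's fork and lug until its head sits flush on the fork; then pick up the black knob, turn it so that the flat in its bore matches the flat of the brass spindle, push it fully home and keep it pressed right in so that the machine runs up. Finish while still gripping the knob and holding it in, and leave the ribbon spool, the scoop and the tongs where they are.

Things in the scene. Friction and masses are not known exactly. Their poses are not given: they have to be found in the camera images.
- machine: Fixed machine: housing 270 x 240 mm, flat top 75 mm high. Origin: centre of its footprint on the worktop; x away from the robot, y left. On its right a 6 mm steel plate (top at z = 81 mm) carries the parking hole (12 mm wide, centre x = -105, y = -150 mm) and the fork (x = 0, y = -150 mm), open air below. Bowl rim (centre x = 40, y = 15, radius 86 mm) at z = 127 mm, scraper bar to 136.
- fork_seat (a point): Centre of the hole in the top face of the scraper's fork, 99 mm above the worktop, axes as the machine's. The upright hole, 12 mm wide, chamfered, runs through the upper cheek (6 mm thick, 34 x 42 mm), the scraper's lug (8 mm, 13 mm hole) and the bracket plate (6 mm), all aligned and fixed. Nothing stands higher than the cheek within 40 mm of the hole.
- pin: Headed hinge pin, 40 g, hanging upright in the parking hole at the start: round brass head 18 mm in diameter and 18 mm tall, steel shank 10 mm in diameter and 40 mm long with a tapered tip. Origin: centre of the head's underside, the face that seats; z up through the head, the shank reaches down to z = -40 mm.
- knob: Black knob, 45 g, upright on the worktop: round body 45 mm wide, 18 mm tall; on it a grip bar 42 mm long (along x), 14 mm wide (y), from z = 18 to 38 mm. Origin: centre of its underside, z up. D-shaped bore in the underside, 16 mm deep, chamfered mouth, 15.6 mm wide, flat 2.3 mm from the axis on the +x side. A white pointer line on the bar's top and end marks this +x side.
- pointer_end (a point): Middle of the white line on the outer end of the knob's grip bar: 21 mm from the knob's axis on its +x side, 28 mm above its underside; axes as the knob's.
- spindle_tip (a point): Centre of the tip of the upright brass spindle on the black panel, 103 mm above the worktop at rest, 28 mm above the deck; sinks with the spindle. D-shaped, 14 mm wide, flat 1.5 mm from the axis on this frame's +x side; starts within 0.7 rad of the machine's x, turns with 0.06 N m of friction. The knob enters only with flats matched (about 0.2 rad play); home, its underside is 16 mm below the tip.
- spindle (a joint): How far the spindle is pressed down, m: 0 at rest, 0.006 right in against its stop. Sprung: it starts to move at 6 N, needs about 11 N to stay right in, and springs back when let go.
- ribbon_spool: Bystander: spool of brown ribbon on the worktop, 60 mm in diameter, 28 mm tall, origin at the centre of its underside. It and the knob stand on either side of the machine, either way round.
- scoop: Bystander: small steel scoop lying left of the machine, 157 x 49 x 23 mm, long along its x, origin at the centre of its underside.
- tongs: Bystander: steel serving tongs lying far right, 196 x 38 x 14 mm, long along their x, origin at the centre of their underside.

How it is judged:
By the outcome, as a careful person would: the job done as asked, in the order asked, and still so for the second after the job is handed in, while the arm keeps its last pose, push and grip.
It also fails if it takes over 54 s, if anything falls off the work surface, if the arm or the gripper's body presses on something with over 40 N, if the wrist force passes 120 N, or if a joint passes its speed limit or range.

ROBOT

A 6-joint arm with a two-finger parallel gripper is mounted at the origin on a cart in front of the work surface, level with it; the furniture and walls round the work are solid. World frame = base frame: x ahead of the robot, y to its left, z up, the work surface at z = 0. Lengths are in m, angles in rad, forces in N, time in s.
With the tool pointing down it reaches from about 0.35 to 0.925 m from the base axis. Payload 6.4 kg.
Tool frame: the origin (TCP) lies midway between the tips of the shut fingers; the grasp point (between the pads) lies 19 mm behind it; z points along the fingers, y is the line along which they close (so a half turn about z gives the same grasp; the last joint's range is limited). The gripper opens to 85 mm and grips with 20 to 120 N. Pads are 22 mm wide; open, the fingers measure 114 mm over their backs; the gripper's body (76 mm by 85 mm) begins 54 mm behind the grasp point. The pads swing forward as they close: fully open they stand 13 mm farther back than shut.
Start: joints at [1.042, 0.245, 1.558, -0, 1.339, -0.174], TCP at [0.226, 0.61, 0.231] pointing down, gripper open.
Joint ranges: [-3.13, 3.13], [-1.02, 2.26], [0.13, 2.54], [-0.95, 4.09], [0.21, 2.88], [-2.74, 2.74]. Speed limits (rad/s): [2.57, 2.57, 3.14, 3.14, 3.14, 3.14].

INTERFACE

Orientations are given as a unit quaternion [w, x, y, z].
In Python, from cell import bot gives the robot as it stands.
- The arm moves only by the shell command python3 nudge.py 'ROWS' [OPENING] [FORCE]. ROWS is rows parted by semicolons, their numbers by spaces, 1 to 20 of them, each of 4 numbers: dx, dy, dz in m, then a turn about the tool's z in rad; each row shifts and turns the commanded pose from where the row before left it, along the tool's axes as they then stand; what a row does not reach is not made up. A row lasts 1/8 s, in which the tool goes at most 0.0625 m and 0.188 rad, less where a joint would pass 70% of its speed; a pose out of reach is approached as far as the arm can. OPENING is the finger opening in m, set as the command begins (- or left out keeps the last). The fingers move at their own pace and stop on an object; FORCE is the grip in N (left out, the last holds). Time passes only in rows, so rows that do not move let the fingers close. It prints the time, the measured TCP pose, the force, the opening and the grip force at its end.
- bot.get_obs(): the state, without advancing time (a new reading comes with each control period).
- bot.get_image(name): name is "side" or "top"; returns the picture (384x512x3 uint8, red, green, blue); there is no depth.
- bot.camera_info(name): a dict with "vfov" (degrees; the focal length in pixels is half the picture's height over the tangent of half this angle, whatever the lens; pixels are square), "cx", "cy" (the principal point, pixels), "k1" (the pictures are not rectified: a ray, as slopes to the right and down, at radius r is drawn at 1 + k1 r^2 times it, then the intrinsics apply), "camera_from_world" (4x4, takes a point from world to camera coordinates). Camera axes: x right, y down, z forward; pixel columns grow to the right and rows downward; lengths in m; the calibration is good to about 2 mm. A picture is of the moment at which its call begins. camera_info takes no time and is no camera call.
- bot.job_done(): hands the job in; it is judged then, once.
The state is a dict: "clock": time; "joint_pos": joint angles; "qd": joint speeds; "effort": joint torques, N m; "ee_pos": TCP position; "tcp_rot": TCP orientation; "contact_force": force on the tool from outside, world axes, zero at the start; "wrist_torque": the same for the moment, N m; "opening": finger opening in m; "finger_force": force on a finger pad.
Only numpy, scipy, OpenCV 4.12 (cv2) and the standard library are available. Lean on these libraries where they do the work, as an engineer would, in place of code of your own. Each camera call takes 0.05 s, during which the arm holds its last target. There are 200 camera calls.

## Working session

There is one attempt and no reset: what is moved stays moved. The work goes in short steps, Python scripts to look and compute and a shell command to move; the robot and the scene stay as the last step left them, time stands still between calls to the robot, and variables do not carry over. Pictures are saved under pics/ and viewed, at most 10 in all, crops included, and the job is handed in when it is done.

```bash
ls; mkdir -p pics
cat > h.py <<'E'
import numpy as np, cv2
from cell import bot
def cam(n):
    c=bot.camera_info(n); f=192/np.tan(np.radians(c["vfov"])/2)
    return c,f,np.array(c["camera_from_world"])
def ray(n,u,v):
    c,f,T=cam(n); xd=np.array([(u-c["cx"])/f,(v-c["cy"])/f]); x=xd.copy()
    for _ in range(30): x=xd/(1+c["k1"]*(x@x))
    R=T[:3,:3]; return -R.T@T[:3,3], R.T@np.array([x[0],x[1],1])
def onz(n,u,v,z):
    o,d=ray(n,u,v); return o+d*(z-o[2])/d[2]
def proj(n,p):
    c,f,T=cam(n); q=T[:3,:3]@np.array(p)+T[:3,3]; x=q[:2]/q[2]; x=x*(1+c["k1"]*(x@x))
    return np.array([c["cx"]+f*x[0],c["cy"]+f*x[1]])
def tri(a,b):
    o1,d1=ray(*a);o2,d2=ray(*b)
    s=np.linalg.lstsq(np.array([d1,-d2]).T,o2-o1,rcond=None)[0]
    p,q=o1+s[0]*d1,o2+s[1]*d2; return (p+q)/2,np.linalg.norm(p-q)
E
python3 - <<'E'
from h import *
for n in("side","top"):
    im=bot.get_image(n); np.save(f"pics/{n}0.npy",im)
    cv2.imwrite(f"pics/{n}0.png",cv2.resize(im[:,:,::-1],(800,600),interpolation=cv2.INTER_CUBIC))
    c,f,T=cam(n); print(n,f,c["cx"],c["cy"],c["k1"],-T[:3,:3].T@T[:3,3],T[:3,:3].round(2).tolist())
o=bot.get_obs(); print(o["clock"],o["ee_pos"],o["tcp_rot"],o["opening"])
E
```

```text
cell.py
nudge.py
pics
side 419.1316135944509 250.59252258655067 191.55447199440584 -0.02930850488114031 [ 0.37475235 -1.41479171  0.65793039] [[0.99, -0.13, 0.02], [-0.04, -0.39, -0.92], [0.13, 0.91, -0.39]]
top 496.17749941585816 251.63308553477825 193.5322137320053 -0.023604576588265716 [ 0.26739961 -0.12426217  1.78264113] [[-0.0, -1.0, -0.01], [-0.98, 0.01, -0.17], [0.17, 0.01, -0.98]]
0.1 [0.22554776 0.60907377 0.23029984] [-2.93270750e-04  1.76466622e-01  9.84306241e-01 -8.17604840e-04] 0.08483181934392685
```

View pics/top0.png

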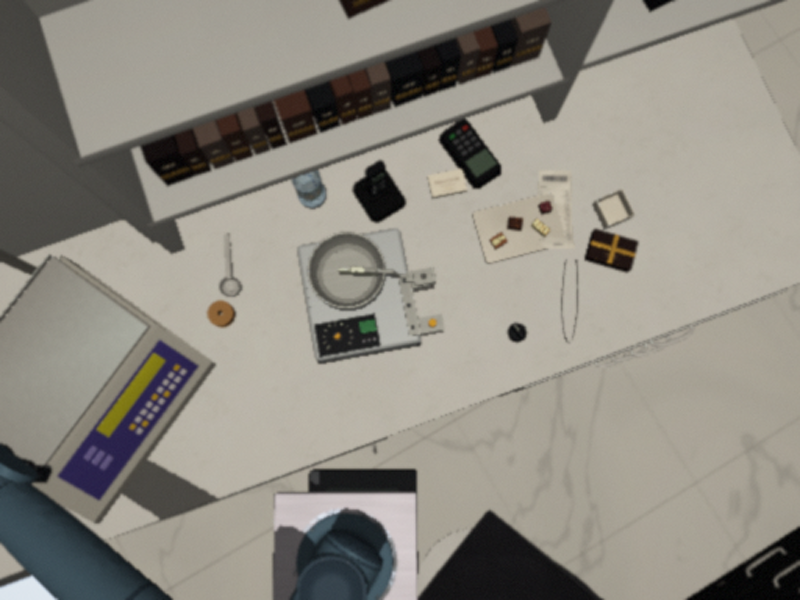

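View pics/side0.png

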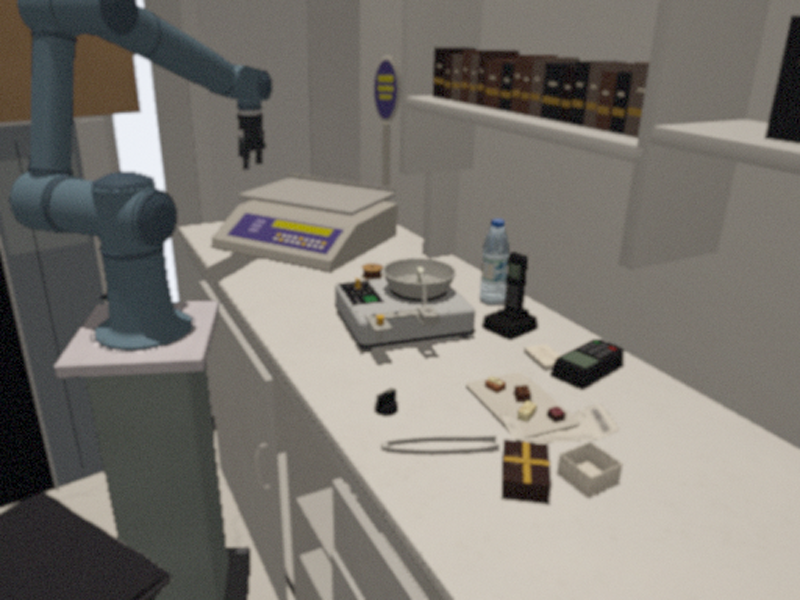

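Top view (800x600 scale): pin head about (432,323), fork (424,278), spindle (337,336), knob (517,332), spool (221,314), scoop (230,270), tongs (570,300). Side view: pin (380,320), knob (386,402). Next I'll zoom in on these.

Run:
```python
from h import *
t=np.load("pics/top0.npy")[:,:,::-1]; s=np.load("pics/side0.npy")[:,:,::-1]
R=lambda a,w,h:cv2.resize(a,(w,h),interpolation=cv2.INTER_CUBIC)
a=R(t[140:240,185:285],400,400)   # x4
b=R(t[197:227,315:345],240,240)   # x8
c=R(s[160:240,205:315],440,320) 
d=R(s[242:270,235:263],224,224)   # x8
W=np.zeros((600,800,3),np.uint8); W[:400,:400]=a; W[:240,400:640]=b; W[280:600,360:800]=c
W[:224,576:800]=d; W[:240,400:576]=b[:, 32:208]
cv2.imwrite("pics/z.png",W)
# masks
for n,im in(("top",t),("side",s)):
    hsv=cv2.cvtColor(np.ascontiguousarray(im),cv2.COLOR_BGR2HSV)
    m=cv2.inRange(hsv,(10,110,90),(30,255,255))
    k,l,st,ce=cv2.connectedComponentsWithStats(m)
    for i in range(1,k):
        if st[i,4]>4 and 120<ce[i,1]<260 : print(n,"brass",st[i],ce[i].round(2))
    m=cv2.inRange(hsv,(0,0,0),(180,255,60))
    k,l,st,ce=cv2.connectedComponentsWithStats(m)
    for i in range(1,k):
        if 20<st[i,4]<400 and 120<ce[i,1]<280 : print(n,"black",st[i],ce[i].round(2))
```

```text
top brass [316 150   5   3   5] [318.  150.8]
top brass [378 150  28  19 142] [391.71 158.85]
top brass [317 153   7   6  15] [320.33 155.33]
top brass [133 193  17  16 189] [140.9  200.25]
top brass [274 204   5   5  20] [276.25 206.25]
top brass [214 213   4   4  14] [215.5 214.5]
top brass [ 62 226  43  53 579] [ 83.44 252.26]
top brass [111 233   4   4  11] [112.55 234.82]
top brass [105 250   4   4  13] [106.38 251.62]
top brass [ 97 252   4   4  13] [ 98.38 253.62]
top black [326 140   7   7  39] [328.87 143.  ]
top black [378 147  14  10  86] [384.79 151.41]
top black [395 152  12   9  70] [400.91 156.01]
top black [375 156  30  18 239] [389.03 165.1 ]
top black [  0 160  22  14 104] [  8.67 166.86]
top black [326 208  10  10  84] [330.52 212.68]
side brass [175 141  38  10 172] [193.55 145.47]
side brass [233 170  11   4  39] [237.87 171.49]
side brass [227 179   4   6  16] [228.69 181.56]
side brass [241 202   5   6  21] [242.76 204.1 ]
side brass [311 244  12   6  33] [315.85 246.33]
side black [ 27 131  17  18  89] [ 32.8  141.18]
side black [234 174   9   4  21] [238.05 175.57]
side black [219 181  24  13 146] [229.32 186.79]
side black [250 186  19   7  37] [259.03 189.78]
side black [230 212  72  12 117] [264.43 217.41]
side black [241 251  13  14 138] [247.07 258.19]
side black [330 251   8   5  21] [333.43 253.52]
```

View pics/z.png

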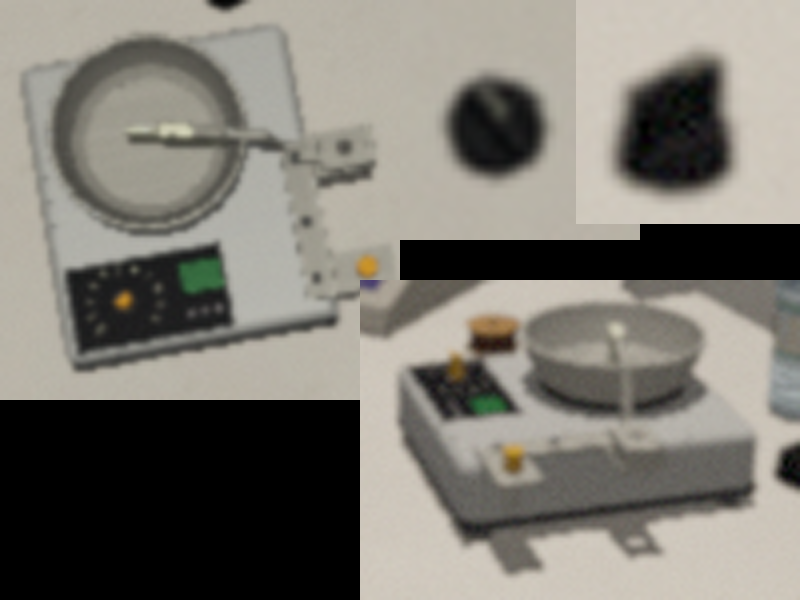

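Zoom: the fork's hole is at crop (344,147), the pin at (367,266), the spindle at (123,300), and the deck corners at about (25,73), (281,27), (335,320), (75,367). The knob's pointer line runs up-left from the centre. Now I'll measure.

Run:
```python
from h import *
t=np.load("pics/top0.npy").astype(float); s=np.load("pics/side0.npy").astype(float)
g=t.sum(2)/3; gs=s.sum(2)/3
def brass(im,u,v,r=6):
    p=im[v-r:v+r+1,u-r:u+r+1]; w=np.clip(p[:,:,0]-p[:,:,2]-25,0,None); Y,X=np.mgrid[v-r:v+r+1,u-r:u+r+1]
    return (w*X).sum()/w.sum(),(w*Y).sum()/w.sum()
pt=brass(t,276,206);ps=brass(s,243,204);st=brass(t,215,214,5);ss=brass(s,229,181,5)
print("pin px",pt,ps,"tri",tri(("top",*pt),("side",*ps)),"z97",onz("top",*pt,.097),onz("top",*pt,.094))
print("spin px",st,ss,"tri",tri(("top",*st),("side",*ss)),"z97",onz("top",*st,.099))
# fork hole: dark blob
v0,u0=177,271
p=g[v0-3:v0+4,u0-3:u0+4]; print(p.round(0))
w=np.clip(np.percentile(p,70)-15-p,0,None);w[[0,-1]]=0;w[:,[0,-1]]=0;Y,X=np.mgrid[v0-3:v0+4,u0-3:u0+4]
f=((w*X).sum()/w.sum(),(w*Y).sum()/w.sum()); F=onz("top",*f,.097); print("fork",f,F)
P=onz("top",*pt,.097); d=F-P; print("d",d,np.hypot(*d[:2]),"yaw",np.arctan2(d[1],d[0]))
# deck corners
C=[onz("top",185+(a-1.5)/4,140+(b-1.5)/4,.075)[:2] for a,b in((25,73),(281,27),(335,320),(75,367))]
C=np.array(C);print(C, "ctr",C.mean(0))
for i,j in((3,0),(2,1)): e=C[j]-C[i];print(np.linalg.norm(e),np.arctan2(e[1],e[0]))
for i,j in((1,0),(2,3)): e=C[j]-C[i];print(np.linalg.norm(e),np.arctan2(-e[0],e[1]))
# knob
print(g[205:221,322:340].round(0).astype(int))
r=np.clip(110-g[204:222,321:341],0,None); Y,X=np.mgrid[204:222,321:341]; k=((r*X).sum()/r.sum(),(r*Y).sum()/r.sum())
print("knob",k,onz("top",*k,.02))
```

```text
pin px (np.float64(276.37954642704324), np.float64(206.07145913564398)) (np.float64(242.86713286713288), np.float64(203.53254437869822)) tri (array([ 0.52066962, -0.19791328,  0.09448763]), np.float64(0.002781119575733933)) z97 [ 0.51889061 -0.19772475  0.097     ] [ 0.5193382  -0.19785549  0.094     ]
spin px (np.float64(215.4975798644724), np.float64(214.69603097773475)) (np.float64(228.68916155419222), np.float64(180.879345603272)) tri (array([0.49262431, 0.01159114, 0.09130015]), np.float64(0.0033044286412862215)) z97 [0.48994083 0.01100839 0.099     ]
[[149. 141. 137. 134. 141. 147. 148.]
 [143. 120. 103.  98. 113. 139. 148.]
 [140. 105.  87.  79.  99. 136. 152.]
 [143. 113.  90.  82. 104. 138. 153.]
 [149. 134. 113. 111. 127. 148. 153.]
 [153. 149. 145. 143. 147. 153. 154.]
 [154. 153. 149. 144. 145. 142. 141.]]
fork (np.float64(270.6157575757576), np.float64(176.30924242424243)) [ 0.62337279 -0.17910805  0.097     ]
d [0.10448218 0.0186167  0.        ] 0.10612778534073761 yaw 0.17633006941587265
[[ 0.69650811  0.10191466]
 [ 0.73703913 -0.12511985]
 [ 0.47490768 -0.17036114]
 
[... 821 characters left out ...]
71 137  73  28  26  26  24  16  18  25  28  23  22  62 134 166 176]
 [176 174 155  89  34  24  27  25  19  12  18  29  26  26  74 148 173 176]
 [177 176 164 113  50  25  24  28  22  18  14  20  26  37  90 158 176 177]
 [178 177 168 136  74  30  22  24  24  24  17  16  29  65 125 166 177 177]
 [177 177 175 160 117  70  36  23  23  24  27  46  78 113 157 175 177 177]
 [176 178 177 173 162 132  98  76  64  63  81 111 147 161 173 178 177 177]
 [176 177 177 177 176 168 160 151 135 134 151 163 173 176 178 178 178 177]
 [179 177 176 178 177 177 176 174 169 171 174 177 178 178 177 177 177 177]]
knob (np.float64(330.52667771333887), np.float64(212.6556338028169)) [ 0.50542543 -0.39461838  0.02      ]
```

```bash
R='-.037 -.0437 0 0'; python3 nudge.py '-.037 -.0437 0 0;-.037 -.0437 0 0;-.037 -.0437 0 0;-.037 -.0437 0 0;-.037 -.0437 0 0;-.037 -.0437 0 0;-.037 -.0437 0 0;-.037 -.0437 0 0;-.037 -.0437 0 0;-.037 -.0437 0 0;-.037 -.0437 0 0;-.037 -.0437 0 0;-.037 -.0437 0 0;-.037 -.0437 0 0;-.037 -.0437 0 0' .05 40
python3 nudge.py '0 0 0 .1865;0 0 0 .1865;0 0 0 .1865;0 0 0 .1865;0 0 0 .1865;0 0 0 .1865;0 0 0 .1865;0 0 0 .1865;0 0 0 .1865;0 0 0.01 .1865;0 0 0.01 .1865;0 0 0.02 .1865;0 0 0.02 .1865;0 0 0.01 .1865;0 0 0 0;0 0 0 0'
python3 - <<'E'
from h import *
from scipy.spatial.transform import Rotation as Ro
o=bot.get_obs();q=o["tcp_rot"];M=Ro.from_quat([*q[1:],q[0]]).as_matrix()
print(np.arctan2(M[1,0],M[0,0]),M[:,2]); e=np.array([.519,-.198,.15])-o["ee_pos"]; print(M.T@e)
E
```

```text
clock: 1.98
ee_pos: [0.5187, -0.1998, 0.2308]
tcp_rot: [-0.0, 0.177, 0.984, 0.0]
contact_force: [0.2, -0.4, -0.3]
opening: 0.0502
finger_force: 0.0
clock: 3.98
ee_pos: [0.5187, -0.1981, 0.1617]
tcp_rot: [0.0, 0.996, 0.089, 0.0]
contact_force: [0.5, -0.6, 0.3]
opening: 0.05
finger_force: 0.0
0.1784026073273629 [ 4.28931776e-04 -2.70860495e-04 -9.99999871e-01]
[ 2.98061731e-04 -2.33825034e-06  1.16877416e-02]
```

```bash
python3 nudge.py '0 0 .03 0;0 0 .03 0;0 0 .0185 0;0 0 0 0;0 0 0 0'
python3 nudge.py '0 0 0 0;0 0 0 0;0 0 0 0;0 0 0 0;0 0 0 0;0 0 0 0' 0 40
```

```text
clock: 4.6
ee_pos: [0.5194, -0.1985, 0.0841]
tcp_rot: [0.001, 0.996, 0.088, 0.001]
contact_force: [0.3, -0.3, -0.5]
opening: 0.05
finger_force: 0.0
clock: 5.35
ee_pos: [0.5191, -0.1982, 0.0839]
tcp_rot: [0.0, 0.996, 0.088, 0.001]
contact_force: [-0.8, 1.6, 5.3]
opening: 0.0158
finger_force: 39.0
```

```bash
python3 nudge.py '0 0 -.01 0;0 0 -.02 0;0 0 -.02 0;0 0 -.02 0;0 0 0 0;0 0 0 0'
python3 - <<'E'
from h import *
s=bot.get_image("side")[:,:,::-1];t=bot.get_image("top")[:,:,::-1]
R=lambda a,w,h:cv2.resize(a,(w,h),interpolation=cv2.INTER_CUBIC)
cv2.imwrite("pics/g.png",np.hstack([R(s[150:250,200:280],480,600),R(t[160:228,250:282],282,600)]))
o=bot.get_obs();p=o["ee_pos"];print(p, "tcp px",proj("side",p),proj("side",p-[0,0,.04]))
E
```

```text
clock: 6.1
ee_pos: [0.518, -0.1977, 0.152]
tcp_rot: [-0.0, 0.996, 0.088, -0.001]
contact_force: [0.3, -0.2, -0.6]
opening: 0.0158
finger_force: 39.0
[ 0.51781644 -0.19753765  0.15152372] tcp px [241.67644763 187.19894203] [241.58391454 198.75005206]
```

View pics/g.png

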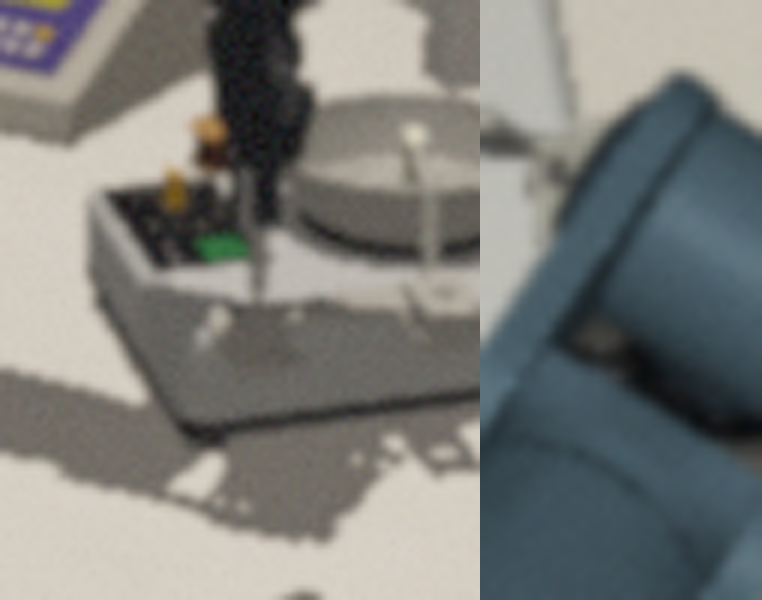

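Run:
```python
from h import *
s=np.mean([bot.get_image("side").astype(float) for _ in range(4)],0)
np.save("pics/s1.npy",s)
cv2.imwrite("pics/g2.png",cv2.resize(s[170:210,222:262][:,:,::-1].clip(0,255).astype(np.uint8),(600,600),interpolation=cv2.INTER_CUBIC))
print(s[178:204,234:252].mean(2).round(0).astype(int))
```

```text
[[ 95  88  95  90  69  54  66  65  47  27  26  34  53  71  84  98 117 133]
 [107 109 131 135  98  66  74  73  53  33  25  36  64  85  92  90 101 112]
 [ 80  99 136 146 112  74  78  75  54  32  27  39  76 101 100  90  92  95]
 [ 45  68 114 133 105  71  78  77  54  35  30  42  82 116 107  92  88  90]
 [ 36  48  81 104  80  65  79  79  53  35  29  41  75 102 100  92  89  91]
 [ 31  46  63  69  61  59  79  77  53  34  30  36  64  91  94  91  89  89]
 [ 34  45  56  54  47  56  78  79  53  33  31  37  62  86  91  88  84  88]
 [ 35  43  56  54  45  58  79  76  53  35  32  37  62  86  91  79  71  78]
 [ 46  47  49  41  42  58  81  78  58  41  37  47  66  87  88  77  60  58]
 [ 51  43  40  35  37  55  76  82  71  62  68  77  84  96  97  85  72  53]
 [ 47  42  44  45  42  54  71  83  85  90 107 124 131 126 110  96  87  69]
 [ 55  58  59  62  60  59  63  77  89 105 136 161 169 163 143 116 101  88]
 [ 70  73  73  72  74  68  64  73  90 109 144 172 183 181 170 148 129 111]
 [ 74  78  76  77  75  78  74  79  91 108 135 166 182 185 181 174 164 146]
 [ 69  76  78  78  79  79  80  84  91  99 121 154 176 184 184 185 181 175]
 [ 76  94 103 110 118 121 117 107  98 101 124 156 178 185 185 185 184 184]
 [127 138 147 156 163 168 161 139 112 110 139 168 182 184 184 184 185 185]
 [170 172 176 178 181 183 177 152 119 114 146 175 184 185 185 185 185 185]
 [184 184 185 184 184 185 177 153 119 114 147 175 183 185 184 185 185 186]
 [179 182 184 186 184 184 178 152 120 117 151 175 185 185 185 184 185 184]
 [157 166 170 172 176 180 179 158 125 125 158 176 183 182 183 182 182 177]
 [123 130 136 138 146 163 169 155 129 127 152 167 167 167 170 168 162 151]
 [102 114 118 110 108 121 130 125 109 107 124 130 131 130 131 131 125 112]
 [110 135 146 128  96  83  86  93  91  90  94  95  94 100 112 116 105  91]
 [121 153 163 151 112  82  81  85  87  88  88  88  90 101 124 131 112  96]
 [124 155 166 152 118  88  86  88  87  88  90  89  90  97 113 118 107  97]]
```

View pics/g2.png

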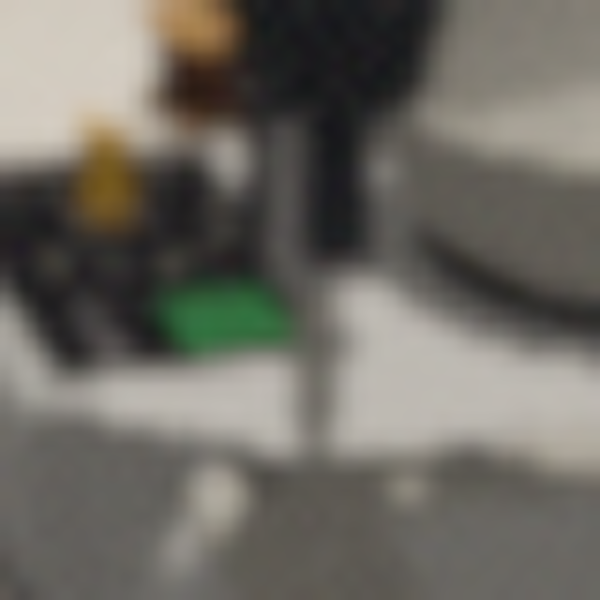

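```bash
python3 nudge.py '.03 0 0 0;.04 0 0 0;.0355 0 0 0;0 0 0 0;0 0 0 0;0 0 0 0;0 0 .008 0;0 0 .004 0;0 0 .003 0;0 0 .003 0;0 0 .002 0;0 0 0 0'
```

```text
clock: 7.9
ee_pos: [0.6223, -0.1795, 0.1326]
tcp_rot: [-0.0, 0.996, 0.088, -0.0]
contact_force: [-0.4, 0.6, 0.2]
opening: 0.0162
finger_force: 39.1
```

```bash
python3 nudge.py '0 0 .004 0;0 0 .004 0;0 0 .004 0;0 0 0 0'
python3 nudge.py '0 0 .004 0;0 0 .004 0;0 0 .004 0;0 0 .003 0;0 0 .002 0;0 0 0 0'
```

```text
clock: 8.4
ee_pos: [0.6221, -0.1794, 0.1202]
tcp_rot: [-0.0, 0.996, 0.088, -0.0]
contact_force: [0.2, -0.3, -0.3]
opening: 0.0161
finger_force: 39.0
clock: 9.15
ee_pos: [0.6223, -0.1795, 0.1036]
tcp_rot: [-0.0, 0.996, 0.088, -0.0]
contact_force: [0.0, 0.4, 0.2]
opening: 0.0163
finger_force: 39.0
```

```bash
python3 nudge.py '0 0 .001 0;0 0 .001 0;0 0 0 0'
python3 nudge.py '0 0 .001 0;0 0 0 0'
python3 nudge.py '0 0 .001 0;0 0 0 0'
```

```text
clock: 9.52
ee_pos: [0.6225, -0.1795, 0.102]
tcp_rot: [0.0, 0.996, 0.088, 0.0]
contact_force: [-0.8, 0.4, 0.6]
opening: 0.0162
finger_force: 39.3
clock: 9.78
ee_pos: [0.6226, -0.1795, 0.1019]
tcp_rot: [0.0, 0.996, 0.088, 0.0]
contact_force: [-3.0, 2.4, 5.9]
opening: 0.0159
finger_force: 39.6
clock: 10.02
ee_pos: [0.6226, -0.1795, 0.1019]
tcp_rot: [0.0, 0.996, 0.088, -0.0]
contact_force: [-4.9, 3.0, 10.7]
opening: 0.016
finger_force: 40.1
```

```bash
python3 nudge.py '0 0 0 0;0 0 0 0;0 0 0 0;0 0 0 0;0 0 -.02 0;0 0 -.04 0;0 0 -.04 0' .05
python3 nudge.py '-.0307 .0382 0 0;-.0307 .0382 0 0;-.0307 .0382 0 0;-.0307 .0382 0 0;-.0306 .0381 0 0;0 0 .02 -.1273;0 0 .03 -.1273;0 0 .03 -.1274;0 0 0 0;0 0 0 0'
python3 - <<'E'
from h import *
T=[bot.get_image("top") for _ in range(4)];S=[bot.get_image("side") for _ in range(4)]
t=np.mean(T,0);s=np.mean(S,0);np.save("pics/t2.npy",t);np.save("pics/s2.npy",s)
R=lambda a,w,h:cv2.resize(a[:,:,::-1].clip(0,255).astype(np.uint8),(w,h),interpolation=cv2.INTER_CUBIC)
W=np.zeros((600,800,3),np.uint8)
W[:300,:400]=R(t[160:220,200:280],400,300); W[:300,400:]=R(s[165:225,225:305],400,300)
W[300:,:400]=R(t[185:245,290:370],400,300); W[300:,400:]=R(s[215:275,210:290],400,300)
cv2.imwrite("pics/k.png",W)
from scipy.spatial.transform import Rotation as Ro
o=bot.get_obs();q=o["tcp_rot"];M=Ro.from_quat([*q[1:],q[0]]).as_matrix()
print(o["ee_pos"],np.arctan2(M[1,0],M[0,0]))
E
```

```text
clock: 10.9
ee_pos: [0.6226, -0.1796, 0.2024]
tcp_rot: [0.0, 0.996, 0.088, 0.001]
contact_force: [-0.2, -1.0, -0.9]
opening: 0.0502
finger_force: 0.0
clock: 12.15
ee_pos: [0.5056, -0.3951, 0.122]
tcp_rot: [0.001, 0.962, 0.274, 0.001]
contact_force: [0.3, -0.0, 1.2]
opening: 0.05
finger_force: 0.0
[ 0.50490311 -0.39440101  0.12027345] 0.557617298671713
```

View pics/k.png

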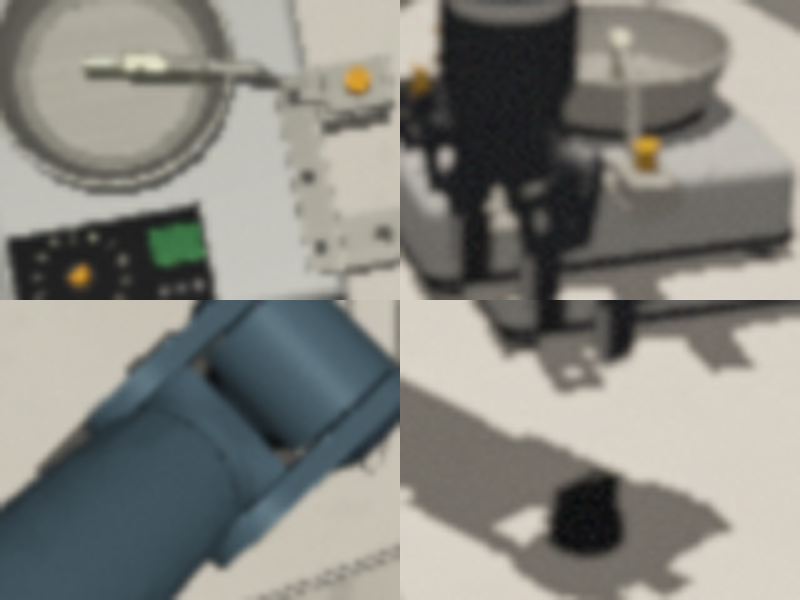

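Top: the brass head is on the fork at (357,80) and the parking hole is empty. Side: the head sits flush on the cheek. The knob stands under the gripper at (585,515). Now I'll refine the spindle's flat and centre and the knob's centre.

Run:
```python
from h import *
t0=np.load("pics/top0.npy").astype(float); t=(np.load("pics/t2.npy")*4+t0)/5; s=np.load("pics/s2.npy"); s0=np.load("pics/side0.npy").astype(float)
def mom(im,u,v,r,zz,thr):
    p=im[v-r:v+r+1,u-r:u+r+1]; w=np.clip(p[:,:,0]-p[:,:,2]-thr,0,None); Y,X=np.mgrid[v-r:v+r+1,u-r:u+r+1]
    print((p[:,:,0]-p[:,:,2]).round(0).astype(int))
    P=np.array([onz("top",a,b,zz)[:2]*1e3 for a,b in zip(X.ravel(),Y.ravel())]);w=w.ravel()/w.sum(); m=w@P; D=P-m
    return m,(D*w[:,None]).T@D
m,C=mom(t,215,214,5,.099,20); print("spindle",m,C)
a,b=C[0,0]-C[1,1],2*C[0,1]
for sw in(0,1,2): print(sw,"long axis",.5*np.arctan2(b,a-sw),"normal",.5*np.arctan2(b,a-sw)+np.pi/2,"ecc",np.hypot(a-sw,b))
m,C=mom(t,271,176,5,.099,20); print("pin seated",m,C)
# knob tri
g=t0.mean(2)
def cen(g,u0,u1,v0,v1,th):
    m=(g[v0:v1,u0:u1]<th).astype(float); w=np.clip((th+25-g[v0:v1,u0:u1])/50,0,1); Y,X=np.mgrid[v0:v1,u0:u1]; return (w*X).sum()/w.sum(),(w*Y).sum()/w.sum()
kt=cen(g,321,341,203,223,100); ks=cen(s0.mean(2),235,262,245,272,100)
print("knob",kt,ks,tri(("top",*kt),("side",*ks)),onz("top",*kt,.01),onz("top",*kt,.013),onz("side",*ks,.017))
# calibration check: pin
pk=lambda im,u,v,r=6:(lambda w,X,Y:((w*X).sum()/w.sum(),(w*Y).sum()/w.sum()))(np.clip(im[v-r:v+r+1,u-r:u+r+1,0]-im[v-r:v+r+1,u-r:u+r+1,2]-25,0,None),*np.mgrid[v-r:v+r+1,u-r:u+r+1][::-1])
a,b=pk(t,271,176),pk(s,274,196); print("pin seated",a,b,tri(("top",*a),("side",*b)))
```

```text
[[  5   3   1   0   1   0  -1   0   0   1   0]
 [  0  -1  -2  -1  -1   0  -1   0   0  -1  -1]
 [  1   0  -1  -1  -1   0   1   0  -1  -1   0]
 [  0  -1  -1  -2   2  17  33  17   3  -1   0]
 [ -1   0  -1   3  20  66  96  58  14   0   0]
 [  0  -1   2  22  70 124 140  91  28   3  -1]
 [ -1   0   8  46 108 145 144  93  28   3   0]
 [  0  -1   3  29  76 105  99  56  15   1  -1]
 [ -1  -1   1   6  22  38  37  18   3   0   0]
 [  0  -1  -1  -1   2   6   7   3   0   0   0]
 [  0  -1   0   0   0   1  -1   0   0  -1   1]]
spindle [489.91053792  10.98977831] [[13.22316304 -2.4151316 ]
 [-2.4151316  13.43330552]]
0 long axis -0.8071371499196156 normal 0.763659176875281 ecc 4.83483220633878
1 long axis -0.9081384966593795 normal 0.662657830135517 ecc 4.979546910086773
2 long axis -0.9999602892415986 normal 0.5708360375532979 ecc 5.311889719869826
[[ 18  19  19  18  18  19  18  17  17  16  16]
 [ 18  17  18  19  25  29  26  19  16  15  17]
 [ 17  17  19  34  58  74  64  36  21  16  17]
 [ 16  16  28  68 105 118 107  71  32  18  15]
 [ 15  17  35  93 127 134 128  96  42  19  16]
 [ 16  18  40  97 1
[... 212 characters left out ...]
13]
 [ 15  15  15  14  14  14  13  13  11  10   9]]
pin seated [ 625.92862915 -180.51831306] [[24.98698874 -0.33574556]
 [-0.33574556 22.84811204]]
knob (np.float64(330.5140004590314), np.float64(212.4671218728483)) (np.float64(247.04835055109646), np.float64(257.91197818656633)) (array([ 0.50927194, -0.39564587,  0.01415185]), np.float64(0.004708929945473714)) [ 0.5074606  -0.39612826  0.01      ] [ 0.50705433 -0.39566816  0.013     ] [ 0.51106539 -0.3997355   0.017     ]
pin seated (np.float64(271.0326743828741), np.float64(175.47751715661173)) (np.float64(273.70546318289786), np.float64(194.61163895486936)) (array([ 0.62412107, -0.18017956,  0.11370372]), np.float64(0.002685127386647473))
```

```bash
python3 nudge.py '.001 .0022 .03 0;0 0 .03 0;0 0 .025 0;0 0 .012 0;0 0 0 0;0 0 0 0'
python3 nudge.py '0 0 0 0;0 0 0 0;0 0 0 0;0 0 0 0;0 0 0 0;0 0 0 0' 0 60
```

```text
clock: 13.3
ee_pos: [0.5075, -0.3964, 0.0242]
tcp_rot: [0.001, 0.961, 0.275, 0.0]
contact_force: [-0.5, -0.2, -0.8]
opening: 0.0501
finger_force: 0.0
clock: 14.05
ee_pos: [0.5073, -0.3962, 0.0238]
tcp_rot: [0.001, 0.961, 0.275, 0.0]
contact_force: [0.0, -0.6, 5.7]
opening: 0.0125
finger_force: 61.8
```

```bash
python3 nudge.py '0 0 -.02 0;0 0 -.05 0;0 0 -.06 0;.0254 -.0443 0 0;.0254 -.0443 0 0;.0254 -.0443 0 0;.0254 -.0443 0 0;.0254 -.0443 0 0;.0254 -.0443 0 0;.0254 -.0443 0 0;.0252 -.0446 0 0;0 0 0 -.09;0 0 0 0;0 0 0 0'
python3 - <<'E'
from h import *
s=np.mean([bot.get_image("side").astype(float) for _ in range(4)],0);t=bot.get_image("top").astype(float)
np.save("pics/s3.npy",s)
R=lambda a,w,h:cv2.resize(a[:,:,::-1].clip(0,255).astype(np.uint8),(w,h),interpolation=cv2.INTER_CUBIC)
cv2.imwrite("pics/p.png",np.hstack([R(s[145:195,205:255],500,500),R(t[180:240,185:245],300,500)]))
o=bot.get_obs();p=o["ee_pos"];print(p)
for z in(0,-.0238,-.0511): print(proj("side",p+[0,0,z]))
E
```

```text
clock: 15.8
ee_pos: [0.4913, 0.0124, 0.1531]
tcp_rot: [0.0, 0.948, 0.317, 0.0]
contact_force: [0.2, -0.7, 0.2]
opening: 0.0122
finger_force: 61.0
[0.49123579 0.01231024 0.15276803]
[227.75701725 165.05156503]
[227.79251643 171.24075293]
[227.8330608  178.24847612]
```

View pics/p.png

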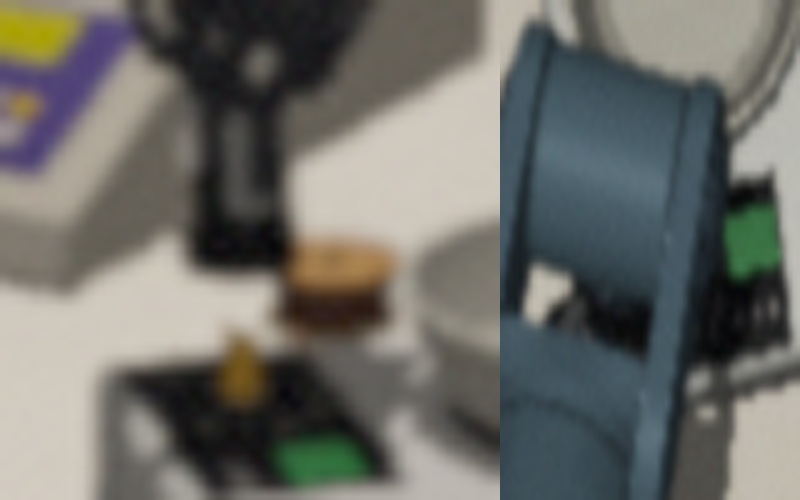

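The side view shows the knob at columns 188–290 (centre about 239) and the spindle at 217–268 below it, so the knob should go slightly +x. I'll put numbers on that.

Run:
```python
from h import *
s=np.load("pics/s3.npy"); g=s.mean(2)
print(g[164:174,219:240].round(0).astype(int))
b=s[:,:,0]-s[:,:,2]; print(b[176:188,222:238].round(0).astype(int))
def edges(p,x0,lvl):
    i=np.where(p>lvl)[0]; a,c=i[0],i[-1]
    return x0+a-(p[a]-lvl)/(p[a]-p[a-1]), x0+c+(p[c]-lvl)/(p[c]-p[c+1])
for r in range(180,186): e=edges(b[r,219:240],219,50);print(r,e,np.mean(e))
for r in range(167,171): e=edges(-g[r,219:240],219,-95);print(r,e,np.mean(e))
print("px per mm",(proj("side",[.502,.012,.1])-proj("side",[.492,.012,.1]))/10,(proj("side",[.492,.022,.1])-proj("side",[.492,.012,.1]))/10)
```

```text
[[ 98  96  96  94  85  59  31  29  57  76  74  61  53  57 103 162 190 198
  199 199 199]
 [ 94  96  95  97  90  61  32  25  50  74  74  69  62  59  98 157 189 197
  199 198 198]
 [ 97  95  95  98  92  61  30  21  37  54  61  56  50  45  84 146 185 197
  199 197 198]
 [ 95  98 105 103  84  54  29  17  21  26  36  34  20  27  64 131 176 190
  192 192 192]
 [100 118 134 127  92  45  21  14  17  21  24  20  14  24  49 107 157 171
  171 170 173]
 [120 153 169 156 108  51  18  22  23  15  21  17  16  10  34  85 128 142
  142 138 142]
 [160 181 188 172 123  60  26  16  16  18  18  18  21  16  30  73 110 123
  119 115 121]
 [188 195 196 185 148  97  63  49  43  42  39  44  42  36  49  83 113 122
  117 115 121]
 [198 200 199 194 178 151 132 120 110 105 107 111 111  87  67  89 111 119
  116 116 117]
 [199 200 200 199 194 188 184 175 168 165 166 169 162 126  79  72  82  90
   92  92  91]]
[[18 18 18 18 19 20 20 18 19 22 27 24 30 24 22 20]
 [18 18 18 18 22 24 25 21 22 22 25 30 30 32 28 27]
 [18 18 18 18 21 30 38 34 29 22 22 28 34 31 26 21]
 [18 18 19 18 21 32 55 59 39 24 20 20 22 23 18 16]
 [18 
[... 302 characters left out ...]
[ 0  1  0 -4  2  0  8  8  7  0  0  4  4  2  5  2]
 [ 0  1  2  3  5  5 -1  0 -2 -2  6  4  1  0  1  0]]
180 (np.float64(227.36434108527132), np.float64(229.99019607843138)) 228.67726858185137
181 (np.float64(226.8803418803419), np.float64(230.4033613445378)) 228.64185161243984
182 (np.float64(226.6335403726708), np.float64(230.6293103448276)) 228.6314253587492
183 (np.float64(226.768115942029), np.float64(230.35238095238094)) 228.56024844720497
184 (np.float64(227.5344827586207), np.float64(229.76666666666668)) 228.65057471264367Traceback (most recent call last):
  File "<stdin>", line 8, in <module>
  File "<stdin>", line 6, in edges
IndexError: index 0 is out of bounds for axis 0 with size 0
```

```bash
python3 nudge.py '.0007 .0005 .01 0;0 0 .01 0;0 0 .004 0;0 0 .001 0;0 0 .001 0;0 0 0 0;0 0 0 0'
python3 nudge.py '0 0 .001 0;0 0 0 0'
```

```text
clock: 16.92
ee_pos: [0.4923, 0.0128, 0.1271]
tcp_rot: [0.0, 0.948, 0.318, 0.0]
contact_force: [-0.7, 0.3, -0.8]
opening: 0.0129
finger_force: 61.0
clock: 17.18
ee_pos: [0.4921, 0.0128, 0.1258]
tcp_rot: [0.0, 0.948, 0.318, 0.0]
contact_force: [-0.3, 0.4, -0.8]
opening: 0.0126
finger_force: 61.0
```

```bash
python3 nudge.py '0 0 .001 0;0 0 0 0'; python3 nudge.py '0 0 .001 0;0 0 0 0'
```

```text
clock: 17.42
ee_pos: [0.492, 0.0128, 0.1247]
tcp_rot: [-0.0, 0.948, 0.318, -0.0]
contact_force: [0.0, 0.0, -0.0]
opening: 0.012
finger_force: 61.0
clock: 17.68
ee_pos: [0.492, 0.0128, 0.1237]
tcp_rot: [-0.0, 0.948, 0.318, -0.0]
contact_force: [-1.5, -0.5, -0.5]
opening: 0.0124
finger_force: 61.0
```

```bash
python3 nudge.py '0 0 .001 0;0 0 0 0'; python3 nudge.py '0 0 .001 0;0 0 0 0'; python3 nudge.py '0 0 .001 0;0 0 0 0'
```

```text
clock: 17.92
ee_pos: [0.492, 0.0127, 0.1227]
tcp_rot: [-0.0, 0.948, 0.318, -0.0]
contact_force: [-1.4, 0.3, -0.8]
opening: 0.0123
finger_force: 61.0
clock: 18.18
ee_pos: [0.492, 0.0128, 0.1217]
tcp_rot: [0.0, 0.948, 0.318, -0.0]
contact_force: [-0.5, -0.5, -0.1]
opening: 0.0121
finger_force: 61.0
clock: 18.42
ee_pos: [0.492, 0.0127, 0.1207]
tcp_rot: [0.0, 0.948, 0.318, -0.0]
contact_force: [-1.9, -0.5, 0.3]
opening: 0.012
finger_force: 61.0
```

```bash
python3 nudge.py '0 0 .002 0;0 0 .002 0;0 0 .002 0;0 0 .002 0;0 0 0 0'; python3 nudge.py '0 0 .001 0;0 0 .001 0;0 0 .001 0;0 0 0 0';  python3 nudge.py '0 0 .001 0;0 0 .001 0;0 0 0 0'
```

```text
clock: 19.05
ee_pos: [0.492, 0.0128, 0.1124]
tcp_rot: [-0.0, 0.948, 0.318, -0.0]
contact_force: [-0.0, -1.0, -1.2]
opening: 0.0124
finger_force: 60.9
clock: 19.55
ee_pos: [0.4921, 0.0127, 0.1103]
tcp_rot: [0.0, 0.948, 0.318, -0.0]
contact_force: [-5.2, -0.0, 5.2]
opening: 0.0123
finger_force: 61.8
clock: 19.92
ee_pos: [0.4922, 0.0127, 0.1085]
tcp_rot: [0.0, 0.948, 0.318, -0.0]
contact_force: [-4.8, -1.0, 6.6]
opening: 0.0124
finger_force: 62.0
```

```bash
python3 nudge.py '0 0 .001 0;0 0 .001 0;0 0 .001 0;0 0 .001 0;0 0 0 0' - 90;  python3 nudge.py '0 0 .001 0;0 0 .001 0;0 0 0 0;0 0 0 0'
```

```text
clock: 20.55
ee_pos: [0.4922, 0.0127, 0.1049]
tcp_rot: [0.0, 0.948, 0.318, -0.0]
contact_force: [-5.7, -1.4, 9.4]
opening: 0.0114
finger_force: 91.5
clock: 21.05
ee_pos: [0.4925, 0.0127, 0.1046]
tcp_rot: [0.0, 0.948, 0.319, -0.0]
contact_force: [-11.3, -0.3, 20.8]
opening: 0.0113
finger_force: 93.2
```

```bash
python3 nudge.py '0 0 0 0;0 0 0 0;0 0 0 0;0 0 0 0;0 0 0 0;0 0 0 0;0 0 0 0;0 0 0 0;0 0 0 0;0 0 0 0;0 0 0 0;0 0 0 0'
python3 - <<'E'
from h import *
s=bot.get_image("side");t=bot.get_image("top")
R=lambda a,w,h:cv2.resize(a[:,:,::-1],(w,h),interpolation=cv2.INTER_CUBIC)
cv2.imwrite("pics/f.png",np.hstack([R(s[150:230,210:310],500,400),R(t[140:220,185:245],300,400)]))
E
```

```text
clock: 22.55
ee_pos: [0.4925, 0.0127, 0.1046]
tcp_rot: [0.0, 0.948, 0.319, -0.0]
contact_force: [-10.5, 0.1, 20.7]
opening: 0.0116
finger_force: 93.2
```

View pics/f.png

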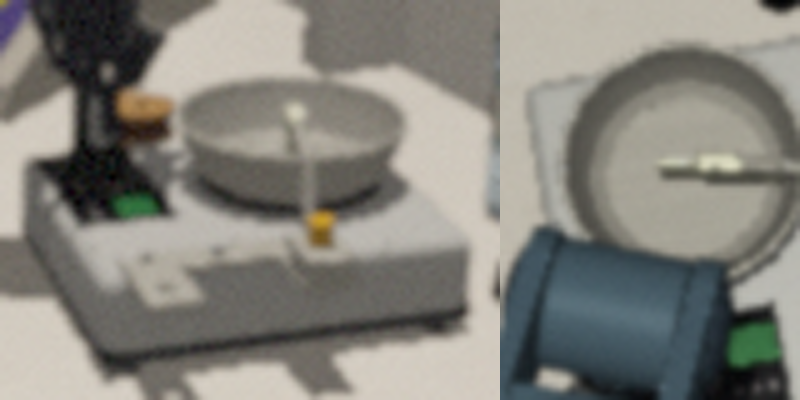

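The side view shows the pin's head flush on the fork at (321,228) and the knob pressed down on the panel. The push is steady at about 21 N against the stop, so I'm handing in.

```bash
python3 -c "
from cell import bot
print(bot.job_done())"
```

```text
the job is handed in; nothing more can be done
None
```

The job is handed in at about 23 s: the pin's head looks flush on the fork in both views, and the knob slid onto the spindle flats matched and is still gripped against its stop at about 21 N. I never moved the spool, scoop or tongs, but I did not see the machine visibly run up.

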